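Re-centre a torsion beam and hold its locking pin through both bushings

TASK

The beam of the small torsion balance was arrested crooked. Throw its red-knobbed arrest lever fully over to release the beam, wait until it has swung to rest at its centre, and pull the lever fully back to arrest it there. Then take the long red-headed pin from the stand, thread it straight down through the upper guide bushing and on through the beam's bushing until its tip stands clearly out below (its steel collar stays about 1 cm above the guide bushing, not resting on it), and finish while still holding it there; leave the short blue-headed pin and everything else alone.

Things in the scene. Friction and masses are not known exactly. Their poses are not given: they have to be found in the camera images.
- rig: Torsion balance, fixed to the worktop: grey base plate 180 x 200 x 12 mm. Origin at the centre of its underside; x points from its front edge (lever side) to its back, y to its left, z up. In this frame: hub axis of the beam at x 0, y 30 mm (post up to z 82 mm); guide bushing axis at x 0, y -60 mm, held by an aluminium column behind it (x 46 to 70 mm, y -78 to -42 mm, top z 112 mm); lever in front of the hub.
- guide_bush (a point): Centre of the top mouth of the upper, fixed brass guide bushing, 115 mm above the worktop; axes as the rig's. Bushing: vertical bore 13 mm, 16 mm long (z 99 to 115 mm), outside 23 mm, funnel mouth widening to about 21 mm in the top 5 mm.
- beam_bush (a point): Centre of the underside of the brass bushing at the end of the beam, 52 mm above the worktop; same shape as the guide bushing (bore 13 mm, z 52 to 68 mm, funnel mouth up). It lies 90 mm from the hub axis and swings with the beam; with the beam at its centre it is exactly under the guide bushing. The base plate's top is 40 mm below it.
- beam (a joint): Angle of the horizontal beam about the vertical hub axis, rad; 0 = centre, positive = bushing end swung away from the lever, to the back (+x of the rig). It starts crooked, at 0.14 to 0.34. When released, a weak spring swings it to 0, where it comes to rest within about 2 s; when arrested, a rubber shoe on the lever brakes the drum at its hub.
- lever (a joint): Angle of the arrest lever about its horizontal pivot (along the rig's y), rad: 0 = arrested, its stop, leaning 0.44 rad to the front; 0.9 = fully released, its stop, leaning 0.46 rad to the back. It starts at 0 and stays where it is left; moving it takes about 2 N at the knob. Count as released above 0.7, arrested below 0.12.
- lever_knob (a point): Centre of the red ball knob, 20 mm in diameter, on the lever's end, 65 mm from the pivot on an 8 mm rod; about 119 mm above the worktop when arrested. It can be pinched from above from its two sides (along the rig's y), and turns between the fingers, or be pushed.
- lever_pivot (a point): Pivot of the lever, 60 mm above the worktop, at x -55, y 30 mm in the rig's frame. Axes as the rig's; the knob swings in the x-z plane through it, to +x when released.
- pin_stand: Grey stand fixed to the worktop: plate 150 (x) x 70 (y) x 10 mm on four posts, top at 100 mm. Origin at the centre of its underside. Two holes of 13.5 mm at x -36 and +36 mm, y 0, each with a pin hanging in it by its collar; which pin is where varies. A printer stands to its right; a tall computer case (right side near y 0.47 m) left of the rig.
- red_pin: The long locking pin with a red head, 80 g or so, loose, upright (z up). Origin on its axis at the underside of its steel collar (26 mm in diameter, 4 mm thick). Below it the steel shaft, 10 mm in diameter, 90 mm long, its last 6 mm tapering to 4 mm; above the collar the round red head, 18 mm in diameter, 40 mm tall (4 to 44 mm above the origin), to be gripped from above.
- red_pin_tip (a point): Lower end of the red pin, on its axis, 90 mm below its origin.
- blue_pin: Short pin with a blue head, same head and collar, shaft only 45 mm long. Leave it in the stand.
- bottle_b: Glass bottle with blue cap, 56 mm across, 99 mm tall, behind the work; leave alone. Origin at the centre of its underside.
- timer: White timer, 62 x 66 x 18 mm, at the right front; leave alone. Origin at the centre of its underside.
- vial_1: Small capped vial, 27 mm across, 60 mm tall, behind the work; leave alone. Origin at the centre of its underside.

How it is judged:
By the outcome, as a careful person would: the job done as asked, in the order asked, and still so for the second after the job is handed in, while the arm keeps its last pose, push and grip.
It also fails if it takes over 56 s, if anything falls off the work surface, if the arm or the gripper's body presses on something with over 40 N, if the wrist force passes 120 N, or if a joint passes its speed limit or range.

ROBOT

A 6-joint arm with a two-finger parallel gripper is mounted at the origin on a cart in front of the work surface, level with it; the furniture and walls round the work are solid. World frame = base frame: x ahead of the robot, y to its left, z up, the work surface at z = 0. Lengths are in m, angles in rad, forces in N, time in s.
With the tool pointing down it reaches from about 0.25 to 0.725 m from the base axis. Payload 9.7 kg.
Tool frame: the origin (TCP) lies on the mounting face of the last link; the fingertips stand 173 mm ahead of it and the grasp point (between the pads) lies 155 mm ahead of it; x points along the fingers, y is the direction in which the jaws open and shut, and the axes are right-handed (so a half turn about x gives the same grasp; the last joint's range is limited). The gripper opens to 85 mm and grips with 20 to 120 N. Pads are 22 mm wide; open, the fingers measure 114 mm over their backs; the gripper's body (76 mm by 85 mm) begins 54 mm behind the grasp point. The pads swing forward as they close: fully open they stand 13 mm farther back than shut.
Start: joints at [-1.207, 0.087, 0.176, 1.66, 0, 1.571], TCP at [0.196, -0.514, 0.405] pointing down, gripper open.
Joint ranges: [-3.13, 3.13], [-0.85, 1.81], [-1.15, 1.24], [-2.2, 2.28], [-1.44, 1.52], [-3.14, 3.14]. Speed limits (rad/s): [2.22, 2.22, 2.57, 3.14, 3.14, 3.14].

INTERFACE

Orientations are given as a unit quaternion [x, y, z, w].
In Python, from workcell import robot gives the robot as it stands.
- The arm moves only by the tool send_rows, never from a script. Its argument "moves" is one flat list of numbers, 5 for each row, row after row: the closure, from 0 (fully open) to 1 (shut), then the shift along the tool's x, y, z in mm, then the turn about the tool's x in degrees. In form: [claw, tx, ty, tz, yaw, claw, tx, ty, tz, yaw, ...]. A call has 1 to 5 rows; each row shifts and turns the commanded pose from where the row before left it, along the tool's axes as they then stand; what a row does not reach is not made up. A row lasts 1/10 s, in which the tool goes at most 50 mm and 8.59 degrees, less where a joint would pass 70% of its speed; a pose out of reach is approached as far as the arm can. A call with a gripper value outside its range is refused whole. The fingers move at their own pace and stop on an object; "force" is the grip in N (left out, the last holds). Time passes only in rows, so rows that do not move let the fingers close. It gives the time, the measured TCP pose, the force and the opening at its end, in the units of the state.
- robot.get_obs(): the state, without advancing time (a new reading comes with each control period).
- robot.get_image(name): name is "side" or "top"; returns the picture (480x640x3 uint8, red, green, blue); there is no depth.
- robot.get_calibration(name): a dict with "intrinsics" (3x3 intrinsics, pixels), "eye" and "rotation" of the camera in the world. Camera axes: x right, y up, looking along -z (the intrinsics and any distortion apply to the point x, -y, -z); pixel columns grow to the right and rows downward; lengths in m; the calibration is good to about 2 mm. A picture is of the moment at which its call begins. get_calibration takes no time and is no camera call.
- robot.close_job(): hands the job in, once; it reports no verdict.
The state is a dict: "t": time; "q": joint angles; "qd": joint speeds; "tau": joint torques, N m; "position": TCP position; "ee_rot": TCP orientation; "contact_force": force on the tool from outside, world axes, zero at the start; "wrist_torque": the same for the moment, N m; "gripper_width": finger opening in m.
Only numpy, scipy, OpenCV 4.12 (cv2) and the standard library are available. Lean on these libraries where they do the work, as an engineer would, in place of code of your own. Each camera call takes 0.05 s, during which the arm holds its last target.

## Working session

There is one attempt and no reset: what is moved stays moved. The work goes in short steps, Python scripts to look and compute and a tool call to move; the robot and the scene stay as the last step left them, time stands still between calls to the robot, and variables do not carry over. Pictures are saved under pics/ and viewed, and the job is handed in when it is done.

Besides the shell and the picture viewer there is one more tool, called after "Emit:" in YAML: its name, and indented under it one key for each argument. send_rows: Moves the arm, as the interface text tells. Its arguments: {"type":"object","properties":{"moves":{"type":"array"},"force":{"type":"number"}},"required":["moves"]}

```bash
ls; mkdir -p pics
python3 - <<'E'
from workcell import robot
import cv2,json
o=robot.get_obs()
print({k:o[k] for k in o})
for n in("side","top"):
    im=robot.get_image(n); cv2.imwrite(f"pics/{n}0.png",im[:,:,::-1])
    c=robot.get_calibration(n); print(n,c)
E
```

```text
pics
{'t': 0.0, 'q': array([-1.20702210e+00,  8.74400860e-02,  1.75105138e-01,  1.65980939e+00,
        6.22972473e-05,  1.57076972e+00]), 'qd': array([ 0.00076943,  0.00052255, -0.00040792,  0.00023155, -0.00225463,
        0.00153113]), 'tau': array([ 7.39480365e-04, -5.20386350e+01,  4.64807189e+01,  1.62585871e-02,
        1.77714778e-04, -1.08005474e-05]), 'position': array([ 0.19569476, -0.5139955 ,  0.40397903]), 'ee_rot': array([-0.69537601, -0.12838756,  0.6955051 , -0.12744212]), 'contact_force': array([-0.376573  , -0.26045351,  0.20246169]), 'wrist_torque': array([-0.01453578, -0.01833308, -0.02007719]), 'gripper_width': 0.08565630567268281}
side {'intrinsics': array([[448.12794736,   0.        , 318.64116076],
       [  0.        , 448.12794736, 240.18451564],
       [  0.        ,   0.        ,   1.        ]]), 'eye': array([0.07745211, 0.75974279, 0.53178837]), 'rotation': array([-0.15747566,  0.49122392,  0.82129108, -0.24368309])}
top {'intrinsics': array([[516.8111234 ,   0.        , 317.77972108],
       [  0.        , 516.8111234 , 240.49691077],
       [  0.        ,   0.        ,   1.        ]]), 'eye': array([0.44841849, 0.06842213, 1.21495316]), 'rotation': array([ 0.03107547, -0.03200061, -0.70422318,  0.70857603])}
```

View pics/side0.png

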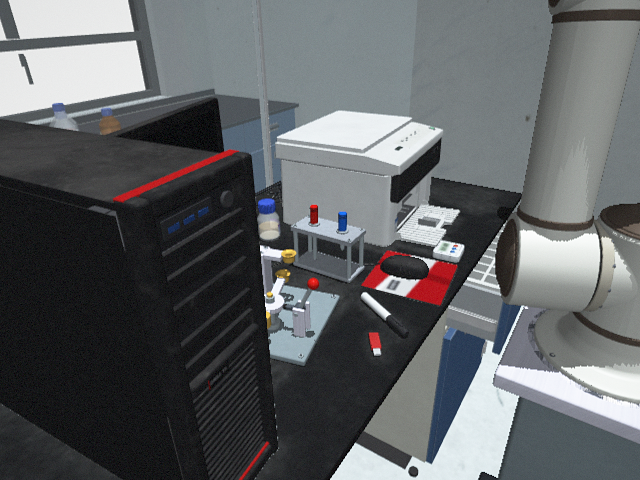

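View pics/top0.png

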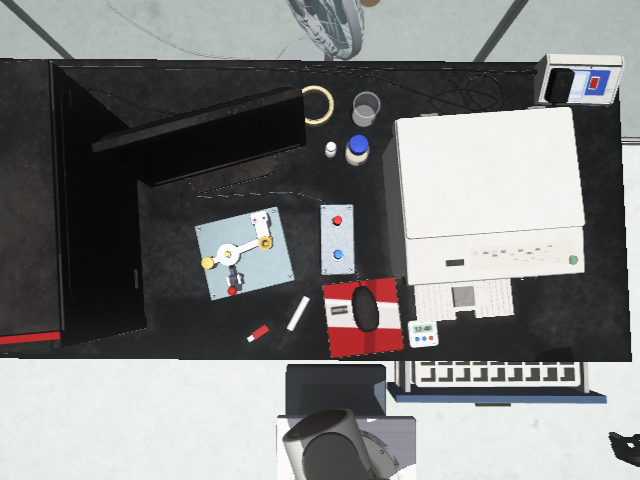

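```bash
cat > h.py <<'E'
import numpy as np,cv2
from scipy.spatial.transform import Rotation as R
from workcell import robot
C={n:robot.get_calibration(n) for n in("side","top")}
def ray(n,u,v):
    c=C[n];K=c["intrinsics"];d=np.array([(u-K[0,2])/K[0,0],-(v-K[1,2])/K[1,1],-1])
    return c["eye"],R.from_quat(c["rotation"]).apply(d)
def onz(n,u,v,z):
    e,d=ray(n,u,v);return e+d*(z-e[2])/d[2]
def proj(n,p):
    c=C[n];K=c["intrinsics"];q=R.from_quat(c["rotation"]).inv().apply(np.array(p)-c["eye"])
    return np.array([K[0,2]+K[0,0]*q[0]/-q[2],K[1,2]-K[1,1]*q[1]/-q[2]])
def tri(a,b):
    (e1,d1),(e2,d2)=ray("side",*a),ray("top",*b)
    s=np.linalg.lstsq(np.stack([d1,-d2],1),e2-e1,rcond=None)[0]
    p,q=e1+s[0]*d1,e2+s[1]*d2
    return (p+q)/2,np.linalg.norm(p-q)
def blobs(im,kind,mina=20):
    h=cv2.cvtColor(im,cv2.COLOR_RGB2HSV);H,S,V=[h[...,i].astype(int) for i in range(3)]
    m={'red':((H<8)|(H>172))&(S>150)&(V>80),'blue':(abs(H-110)<12)&(S>150)&(V>80),'brass':(abs(H-22)<10)&(S>110)&(V>100)}[kind]
    n,l,st,ce=cv2.connectedComponentsWithStats(m.astype(np.uint8))
    return [(ce[i].round(1),st[i].tolist()) for i in range(1,n) if st[i,4]>mina]
E
python3 - <<'E'
from h import *
for n in("side","top"):
    im=cv2.imread(f"pics/{n}0.png")[:,:,::-1]
    for k in('red','blue','brass'):
        for b in blobs(im,k): print(n,k,b)
im=cv2.imread("pics/top0.png"); cv2.imwrite("pics/topc.png",cv2.resize(im[190:310,185:365],None,fx=4.4,fy=4.4,interpolation=2))
im=cv2.imread("pics/side0.png"); cv2.imwrite("pics/sidec.png",cv2.resize(im[190:370,230:390],None,fx=3.3,fy=3.3,interpolation=2))
E
```

```text
side red (array([171.8, 176.2]), [113, 150, 126, 53, 812])
side red (array([313.7, 213.8]), [310, 205, 8, 19, 122])
side red (array([378.6, 271.3]), [361, 251, 48, 38, 451])
side red (array([433.9, 283.6]), [406, 261, 51, 45, 1197])
side red (array([312.7, 283.3]), [307, 278, 12, 12, 110])
side red (array([374.4, 340.1]), [369, 332, 12, 18, 159])
side red (array([253.8, 460.6]), [239, 441, 30, 39, 153])
side blue (array([266.2, 205.5]), [258, 198, 18, 16, 231])
side blue (array([202.8, 210.7]), [198, 207, 10, 9, 35])
side blue (array([342.3, 220.9]), [338, 212, 9, 19, 141])
side blue (array([188.2, 218.9]), [184, 214, 10, 10, 39])
side blue (array([172.7, 227.6]), [168, 223, 11, 10, 49])
side brass (array([288.3, 255.2]), [281, 249, 15, 14, 156])
side brass (array([283.2, 273.9]), [276, 269, 14, 13, 103])
side brass (array([269.2, 294.1]), [267, 292, 6, 5, 23])
side brass (array([268. , 319.1]), [266, 311, 5, 18, 61])
top red (array([593.7,  82.6]), [590, 78, 8, 10, 53])
top red (array([337.4, 219.6]), [334, 216, 8, 8, 52])
top red (array([363.7, 289.5]), [323, 277, 75, 26, 1107])
top red (array([231.9, 290.5]), [228, 287, 9, 8, 56])
top red (array([260.1, 331.4]), [252, 325, 17, 14, 125])
top red (array([363. , 340.8]), [328, 327, 76, 31, 1795])
top red (array([ 29.4, 337.5]), [0, 332, 60, 13, 461])
top blue (array([598.2,  82.1]), [585, 70, 25, 25, 312])
top blue (array([358.2, 143.6]), [349, 135, 19, 19, 285])
top blue (array([337.1, 252.7]), [334, 250, 8, 8, 29])
top brass (array([265.3, 242.4]), [259, 236, 13, 13, 115])
top brass (array([206.5, 262.3]), [201, 257, 13, 12, 99])
```

```bash
true
```

```text
(no output)
```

View pics/topc.png

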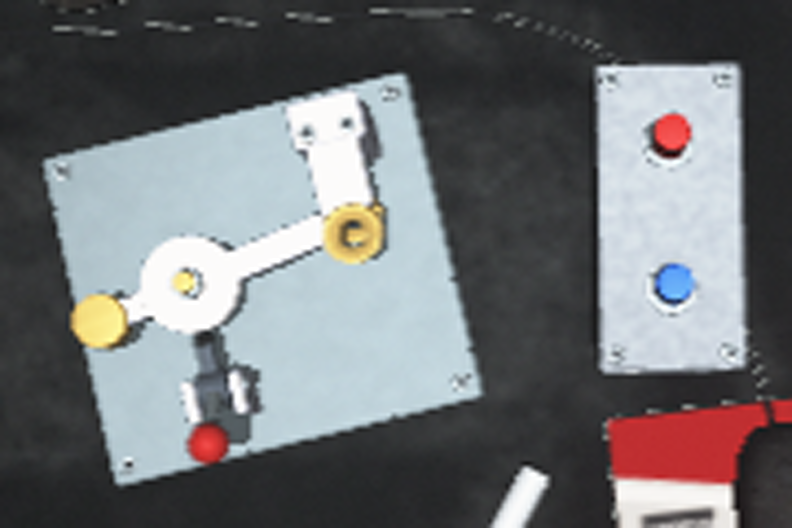

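View pics/sidec.png

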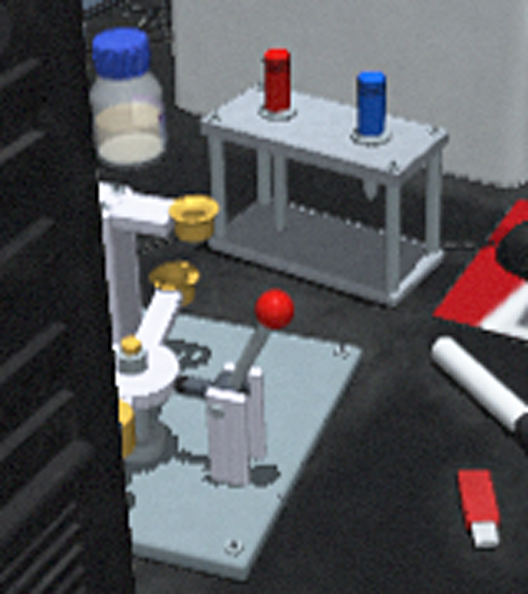

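Run:
```python
from h import *
cs=[onz("top",185+a/4.4,190+b/4.4,.012) for a,b in[(43,160),(408,73),(482,397),(118,486)]]
loc=np.array([[.09,.1],[.09,-.1],[-.09,-.1],[-.09,.1]])
W=np.array(cs)[:,:2]
c=W.mean(0); a=loc[:,0]+1j*loc[:,1]; b=(W-c)@[1,1j]; s=(b*a.conj()).sum()/(abs(a)**2).sum()
yaw=np.angle(s);print("center",c,"yaw",yaw,np.degrees(yaw),"scale",abs(s))
def rw(x,y,z): v=(x+1j*y)*np.exp(1j*yaw);return [c[0]+v.real,c[1]+v.imag,z]
g=rw(0,-.06,.115);k=rw(-.055-.065*np.sin(.44),.03,.119);k2=rw(-.055+.065*np.sin(.46),.03,.118)
print("guide pred",g,"meas",onz("top",265.3,242.4,.115),tri((288.3,251),(265.3,242.4)))
print("knob pred",k,"meas",onz("top",231.9,290.5,.12),tri((312.7,283.5),(231.9,290.5)),"rel",k2)
print("hub",rw(0,.03,.082),onz("top",185+184/4.4,190+282/4.4,.085))
for n in C: print(n,proj(n,g),proj(n,k))
r=onz("top",185+672/4.4,190+132/4.4,.144);print("red",r, proj("side",r),proj("top",r))
bl=onz("top",185+676/4.4,190+283/4.4,.144);print("blue",bl,proj("side",bl))
st=[onz("top",185+a/4.4,190+b/4.4,.1)[:2] for a,b in[(597,66),(741,64),(746,370),(602,374)]];print(st,np.mean(st,0))
o=robot.get_obs();print(R.from_quat(o["ee_rot"]).as_matrix().round(3))
```

```text
center [0.52536051 0.23727256] yaw 0.2436435131708758 13.959745010431268 scale 0.9883787207618033
guide pred [np.float64(0.5398349199141731), np.float64(0.17904463716289343), 0.115] meas [0.54205621 0.17934132 0.115     ] (array([0.54246363, 0.17952099, 0.11754017]), np.float64(0.0015094952616368272))
knob pred [np.float64(0.4378793387345767), np.float64(0.24643933168281193), 0.119] meas [0.43941756 0.24770191 0.12      ] (array([0.43978083, 0.24818475, 0.11853734]), np.float64(0.0008916342947538343)) rel [np.float64(0.4927520683304871), np.float64(0.2600796977295137), 0.118]
hub [np.float64(0.518123308796496), np.float64(0.2663865282729144), 0.082] [0.51839801 0.2662133  0.085     ]
side [290.0246425  252.45585672] [314.49124555 283.12855502]
top [265.42319635 243.43725755] [232.56092508 291.2326039 ]
red [0.58746918 0.02592301 0.144     ] [314.29221877 205.52987723] [337.72727273 220.        ]
blue [0.51570812 0.02384562 0.144     ] [343.22721779 212.2957019 ]
[array([0.62588672, 0.06141477]), array([ 0.62734014, -0.00991767]), array([ 0.47603194, -0.01235734]), array([0.47364603, 0.05811676])] [0.55072621 0.02431413]
[[-0.     0.356 -0.935]
 [ 0.001 -0.935 -0.356]
 [-1.    -0.001  0.   ]]
```

```bash
cat >> h.py <<'E'
def plan(target,yawtot,n):
    "tool-frame rows from the measured pose to target TCP, n rows even"
    o=robot.get_obs();r=R.from_quat(o["ee_rot"]);d=(np.array(target)-o["position"])/n
    for i in range(n):
        print((r.inv().apply(d)*1000).round().astype(int).tolist(),round(yawtot/n,2))
        r=r*R.from_euler('x',yawtot/n,degrees=True)
E
python3 - <<'E'
from h import *
plan([.4395,.2475,.37],-173.1,21)
E
```

```text
[2, -30, -24] -8.24
[2, -26, -28] -8.24
[2, -22, -31] -8.24
[2, -17, -34] -8.24
[2, -12, -36] -8.24
[2, -7, -37] -8.24
[2, -1, -38] -8.24
[2, 4, -38] -8.24
[2, 10, -37] -8.24
[2, 15, -35] -8.24
[2, 20, -33] -8.24
[2, 24, -29] -8.24
[2, 28, -26] -8.24
[2, 31, -21] -8.24
[2, 34, -17] -8.24
[2, 36, -12] -8.24
[2, 38, -6] -8.24
[2, 38, -1] -8.24
[2, 38, 5] -8.24
[2, 37, 10] -8.24
[2, 35, 15] -8.24
```

Emit:
send_rows:
  moves: [0,2,-30,-24,-8.24,0,2,-26,-28,-8.24,0,2,-22,-31,-8.24,0,2,-17,-34,-8.24,0,2,-12,-36,-8.24]

```text
t: 0.6
position: [0.2539, -0.331, 0.3942]
ee_rot: [0.605, 0.366, -0.605, 0.366]
contact_force: [1.2, 0.3, -0.2]
gripper_width: 0.0853
```

Emit:
send_rows:
  moves: [0,2,-7,-37,-8.24,0,2,-1,-38,-8.24,0,2,4,-38,-8.24,0,2,10,-37,-8.24,0,2,15,-35,-8.24]

```text
t: 1.1
position: [0.3123, -0.1499, 0.3845]
ee_rot: [0.438, 0.555, -0.437, 0.556]
contact_force: [1.6, -1.4, 0.2]
gripper_width: 0.0854
```

Emit:
send_rows:
  moves: [0,2,20,-33,-8.24,0,2,24,-29,-8.24,0,2,28,-26,-8.24,0,2,31,-21,-8.24,0,2,34,-17,-8.24]

```text
t: 1.6
position: [0.3702, 0.0311, 0.3745]
ee_rot: [0.214, 0.674, -0.214, 0.674]
contact_force: [0.9, -1.0, 0.1]
gripper_width: 0.0855
```

Emit:
send_rows:
  moves: [0,2,36,-12,-8.24,0,2,38,-6,-8.24,0,2,38,-1,-8.24,0,2,38,5,-8.24,0,2,37,10,-8.24]

```text
t: 2.1
position: [0.4287, 0.2131, 0.3643]
ee_rot: [-0.037, 0.706, 0.037, 0.706]
contact_force: [0.1, -0.2, 0.3]
gripper_width: 0.0853
```

Emit:
send_rows:
  moves: [0,2,35,15,-8.24,0,0,0,0,0,0,0,0,0,0]

```text
t: 2.4
position: [0.44, 0.2483, 0.3618]
ee_rot: [-0.086, 0.703, 0.085, 0.701]
contact_force: [-0.4, -0.1, -0.4]
gripper_width: 0.0854
```

```bash
cat >> h.py <<'E'
def st(t=None):
    o=robot.get_obs();r=R.from_quat(o["ee_rot"]);m=r.as_matrix()
    print(round(o["t"],2),"pos",o["position"].round(4),"x",m[:,0].round(3),"yang",np.degrees(np.arctan2(m[1,1],m[0,1])).round(2),"F",o["contact_force"].round(1),"w",round(o["gripper_width"],4),"q",o["q"].round(2))
    if t is not None: print("d tool mm",(r.inv().apply(np.array(t)-o["position"])*1000).round(1))
E
python3 - <<'E'
from h import *
st([.4395,.2475,.2735])
E
```

```text
2.4 pos [0.44   0.2483 0.3618] x [-0.002 -0.001 -1.   ] yang 103.91 F [-0.4 -0.1 -0.4] w 0.0854 q [ 0.51 -0.03 -0.03  1.58 -0.    0.27]
d tool mm [88.3 -0.6 -0.5]
```

Emit:
send_rows:
  moves: [0,30,-0.5,-0.5,0,0,30,0,0,0,0,28,0,0,0,0.5,0,0,0,0,0.75,0,0,0,0]
  force: 25

```text
t: 2.9
position: [0.4396, 0.2463, 0.2756]
ee_rot: [-0.085, 0.702, 0.085, 0.702]
contact_force: [0.8, 0.7, 0.7]
gripper_width: 0.059
```

Emit:
send_rows:
  moves: [1,0,0,0,0,1,0,0,0,0,1,0,0,0,0,1,0,0,0,0]

```text
t: 3.3
position: [0.4399, 0.2476, 0.2763]
ee_rot: [-0.085, 0.701, 0.086, 0.703]
contact_force: [-2.8, 3.6, 4.9]
gripper_width: 0.018
```

Run:
```python
from h import *
st()
for n in("side","top"):
    im=robot.get_image(n)[:,:,::-1]; cv2.imwrite(f"pics/{n}1.png",im)
a=cv2.imread("pics/side1.png")[190:370,210:390];cv2.imwrite("pics/s1.png",cv2.resize(a,None,fx=3.3,fy=3.3))
```

```text
3.3 pos [0.4399 0.2476 0.2763] x [ 0.001  0.003 -1.   ] yang 103.91 F [-2.8  3.6  4.9] w 0.018 q [ 0.51 -0.03 -0.19  1.41  0.    0.27]
```

View pics/s1.png

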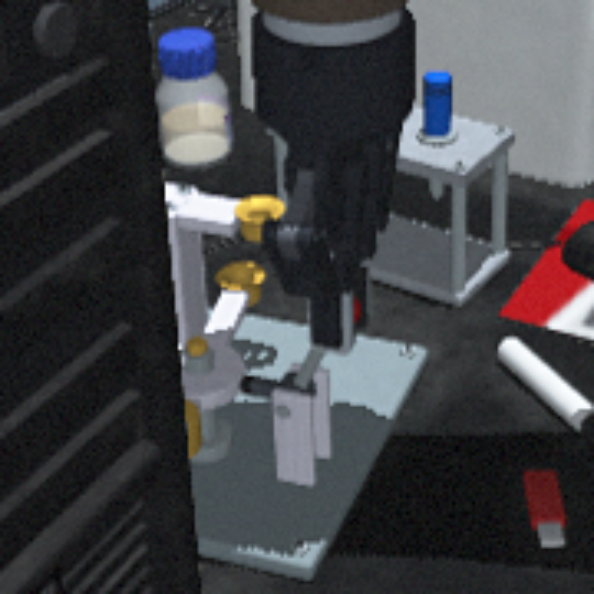

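Emit:
send_rows:
  moves: [1,-2.3,0,5.4,0,1,-1.7,0,5.6,0,1,-1.3,0,5.7,0,1,-0.7,0,5.8,0,1,-0.2,0,5.9,0]

```text
t: 3.9
position: [0.4673, 0.2545, 0.2818]
ee_rot: [-0.085, 0.702, 0.086, 0.702]
contact_force: [-4.6, 3.7, 1.1]
gripper_width: 0.0177
```

Emit:
send_rows:
  moves: [1,0.3,0,5.9,0,1,0.9,0,5.8,0,1,1.3,0,5.7,0,1,1.9,0,5.5,0,1,2.4,0,5.4,0]

```text
t: 4.4
position: [0.4951, 0.2615, 0.2757]
ee_rot: [-0.085, 0.701, 0.087, 0.703]
contact_force: [-2.1, 4.6, 5.6]
gripper_width: 0.0177
```

Emit:
send_rows:
  moves: [1,0,0,1,0,1,0,0,0,0,1,0,0,0,0]

```text
t: 4.7
position: [0.496, 0.2617, 0.2753]
ee_rot: [-0.085, 0.701, 0.087, 0.703]
contact_force: [-1.1, 5.1, 2.5]
gripper_width: 0.0176
```

Run:
```python
from h import *
st()
a=robot.get_image("side")[190:370,210:390,::-1];cv2.imwrite("pics/s2.png",cv2.resize(a,None,fx=3.3,fy=3.3))
```

```text
4.7 pos [0.496  0.2617 0.2753] x [ 0.001  0.003 -1.   ] yang 103.92 F [-1.1  5.1  2.5] w 0.0176 q [ 0.49  0.1  -0.06  1.41  0.    0.24]
```

View pics/s2.png

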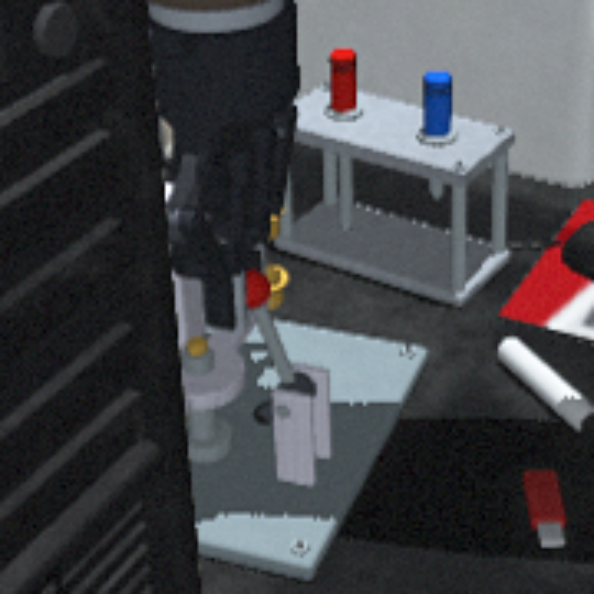

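Emit:
send_rows:
  moves: [1,0,0,0.5,0,1,0,0,0,0,1,0,0,0,0,1,0,0,0,0,1,0,0,0,0]

```text
t: 5.25
position: [0.4963, 0.2618, 0.2753]
ee_rot: [-0.085, 0.702, 0.087, 0.702]
contact_force: [-1.3, 4.3, 3.1]
gripper_width: 0.0178
```

Emit:
send_rows:
  moves: [1,0,0,0,0,1,0,0,0,0,1,0,0,0,0,1,0,0,0,0,1,0,0,0,0]

```text
t: 5.75
position: [0.4963, 0.2618, 0.2753]
ee_rot: [-0.085, 0.702, 0.087, 0.702]
contact_force: [-1.7, 6.0, 3.1]
gripper_width: 0.0178
```

Emit:
send_rows:
  moves: [1,0,0,0,0,1,0,0,0,0,1,0,0,0,0,1,0,0,0,0,1,0,0,0,0]

```text
t: 6.25
position: [0.4963, 0.2618, 0.2752]
ee_rot: [-0.085, 0.702, 0.087, 0.702]
contact_force: [-1.8, 6.0, 3.5]
gripper_width: 0.0178
```

Emit:
send_rows:
  moves: [1,0,0,0,0,1,0,0,0,0,1,0,0,0,0,1,0,0,0,0,1,0,0,0,0]

```text
t: 6.75
position: [0.4963, 0.2618, 0.2752]
ee_rot: [-0.085, 0.702, 0.087, 0.702]
contact_force: [-2.6, 5.7, 2.0]
gripper_width: 0.0178
```

Emit:
send_rows:
  moves: [1,0,0,0,0,1,0,0,0,0,1,0,0,0,0,1,0,0,0,0,1,0,0,0,0]

```text
t: 7.25
position: [0.4962, 0.2618, 0.2752]
ee_rot: [-0.085, 0.702, 0.087, 0.702]
contact_force: [-2.0, 5.1, 2.3]
gripper_width: 0.0175
```

Run:
```python
from h import *
st()
im=robot.get_image("side");im2=robot.get_image("side")
print(blobs(im,'brass'),blobs(im2,'brass'))
g=np.array([.541,.179,.068]);print("beam bush top centred expected px",proj("side",g))
cv2.imwrite("pics/s3.png",cv2.resize(im[190:370,210:390,::-1],None,fx=3.3,fy=3.3))
im=robot.get_image("top");cv2.imwrite("pics/t3.png",cv2.resize(im[190:310,185:365,::-1],None,fx=4.4,fy=4.4))
```

```text
7.25 pos [0.4962 0.2618 0.2752] x [ 0.001  0.003 -1.   ] yang 103.93 F [-2.   5.1  2.3] w 0.0175 q [ 0.49  0.1  -0.06  1.41  0.    0.24]
[(array([293.5, 275.4]), [291, 270, 7, 14, 55]), (array([269.3, 294.6]), [267, 292, 6, 6, 27])] [(array([293.4, 275.3]), [291, 270, 7, 14, 56]), (array([269.2, 294.6]), [267, 292, 6, 6, 26])]
beam bush top centred expected px [290.74642223 273.3278402 ]
```

View pics/s3.png

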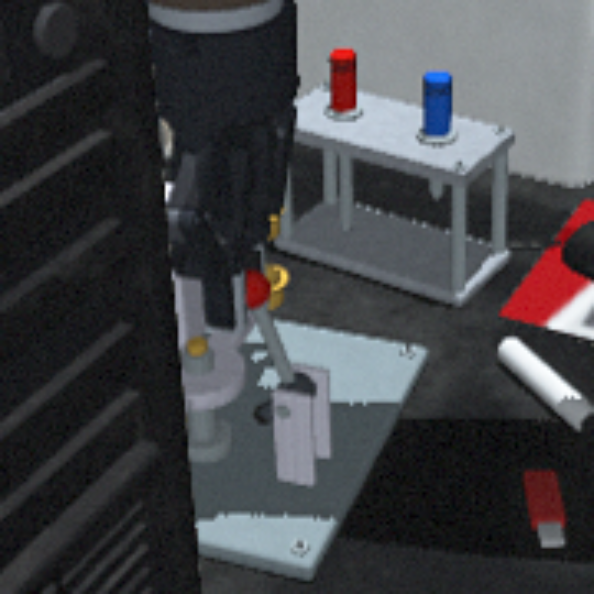

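View pics/t3.png

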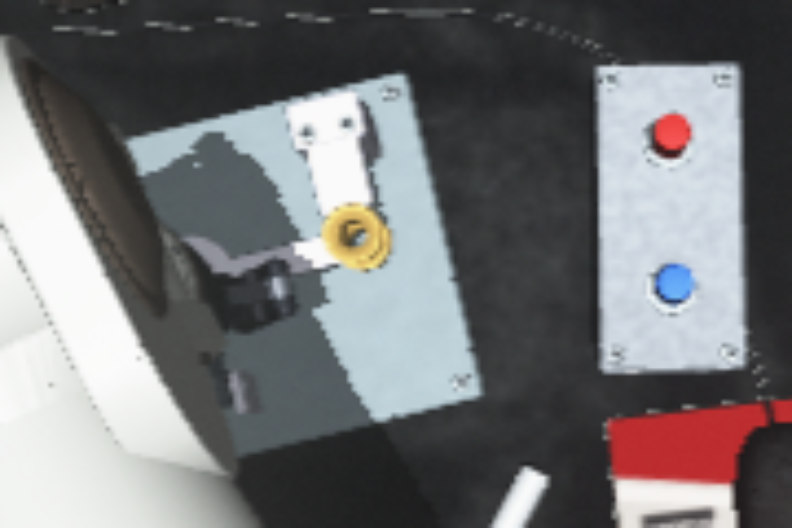

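Emit:
send_rows:
  moves: [1,-2.0,0,-5.9,0,1,-1.9,0,-5.5,0,1,-1.3,0,-5.7,0,1,-0.9,0,-5.8,0,1,-0.3,0,-5.9,0]

```text
t: 7.9
position: [0.4683, 0.2548, 0.2804]
ee_rot: [-0.085, 0.702, 0.086, 0.702]
contact_force: [1.8, 6.5, -6.3]
gripper_width: 0.018
```

Emit:
send_rows:
  moves: [1,0.2,0,-5.9,0,1,0.7,0,-5.8,0,1,1.3,0,-5.7,0,1,1.7,0,-5.6,0,1,2.3,0,-5.4,0]

```text
t: 8.4
position: [0.4416, 0.2481, 0.2762]
ee_rot: [-0.085, 0.7, 0.087, 0.704]
contact_force: [7.4, 4.8, 8.6]
gripper_width: 0.0175
```

Emit:
send_rows:
  moves: [1,0.5,0,-1.5,0,1,0,0,-1,0,1,0,0,0,0,1,0,0,0,0]

```text
t: 8.8
position: [0.4388, 0.2473, 0.2755]
ee_rot: [-0.085, 0.701, 0.086, 0.703]
contact_force: [0.7, 4.5, 7.5]
gripper_width: 0.0175
```

Run:
```python
from h import *
st([.4399,.2476,.2763])
```

```text
8.8 pos [0.4388 0.2473 0.2755] x [ 0.003  0.003 -1.   ] yang 103.89 F [0.7 4.5 7.5] w 0.0175 q [ 0.51 -0.04 -0.2   1.4   0.    0.27]
d tool mm [-0.8 -0.   1.2]
```

Emit:
send_rows:
  moves: [0.6,0,0,0,0,0.3,0,0,0,0,0.2,0,0,0,0,0.2,-30,0,0,0,0.2,-40,0,0,0]

```text
t: 9.3
position: [0.4378, 0.2464, 0.3425]
ee_rot: [-0.086, 0.703, 0.085, 0.7]
contact_force: [0.7, 0.9, 0.8]
gripper_width: 0.0682
```

Run:
```python
from h import *
st([.587,.0257,.355])
im=robot.get_image("side");cv2.imwrite("pics/s4.png",cv2.resize(im[190:370,210:390,::-1],None,fx=3.3,fy=3.3))
print(blobs(im,'brass'),blobs(im,'red'))
```

```text
9.3 pos [0.4378 0.2464 0.3425] x [-0.004 -0.003 -1.   ] yang 103.88 F [0.7 0.9 0.8] w 0.0682 q [ 0.51 -0.04 -0.07  1.54 -0.    0.27]
d tool mm [ -12.6 -250.    91.8]
[(array([288.2, 255.2]), [281, 249, 15, 14, 159]), (array([289.2, 274.7]), [282, 270, 15, 14, 109]), (array([269.2, 294.6]), [267, 292, 6, 6, 26])] [(array([171.9, 176.2]), [113, 150, 126, 53, 812]), (array([378.7, 271.4]), [361, 251, 48, 38, 446]), (array([433.8, 283.7]), [406, 261, 51, 45, 1194]), (array([312.9, 283.5]), [307, 278, 12, 12, 105]), (array([374.3, 340.5]), [369, 333, 12, 17, 150]), (array([254. , 460.4]), [239, 441, 30, 39, 151])]
```

View pics/s4.png

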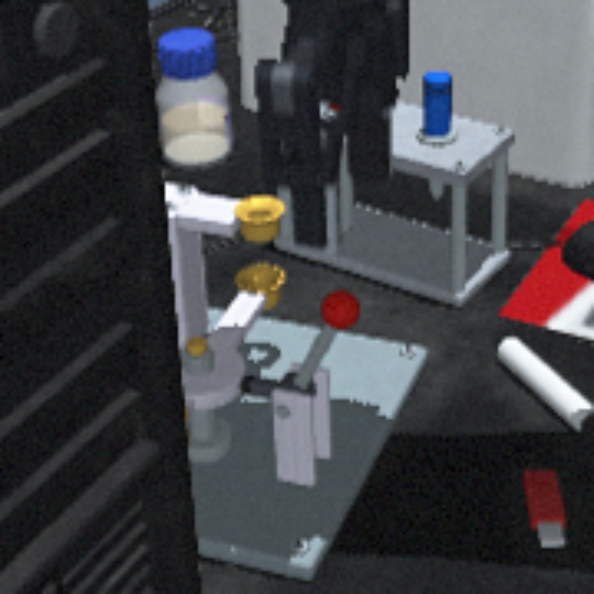

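Emit:
send_rows:
  moves: [0.4,-2,-36,13,0,0.4,-2,-36,13,0,0.4,-2,-36,13,0,0.4,-2,-36,13,0,0.4,-2,-36,13,0]

```text
t: 9.85
position: [0.5452, 0.0861, 0.3536]
ee_rot: [-0.086, 0.702, 0.085, 0.702]
contact_force: [-0.1, 1.4, -0.2]
gripper_width: 0.0511
```

Emit:
send_rows:
  moves: [0.4,-2,-35,13,0,0.4,0,-35,13,0,0.4,0,0,0,0,0.4,0,0,0,0]

```text
t: 10.25
position: [0.5869, 0.025, 0.3551]
ee_rot: [-0.085, 0.702, 0.085, 0.702]
contact_force: [0.5, 0.4, -0.4]
gripper_width: 0.0508
```

Run:
```python
from h import *
st([.587,.0257,.279])
im=robot.get_image("side");cv2.imwrite("pics/s5.png",cv2.resize(im[190:370,210:390,::-1],None,fx=3.3,fy=3.3))
im=robot.get_image("top");cv2.imwrite("pics/t5.png",cv2.resize(im[190:310,185:365,::-1],None,fx=4.4,fy=4.4))
```

```text
10.25 pos [0.5869 0.025  0.3551] x [-0.001 -0.    -1.   ] yang 103.78 F [ 0.5  0.4 -0.4] w 0.0508 q [ 0.04  0.16  0.17  1.57  0.   -0.2 ]
d tool mm [76.1  0.6  0.4]
```

View pics/s5.png

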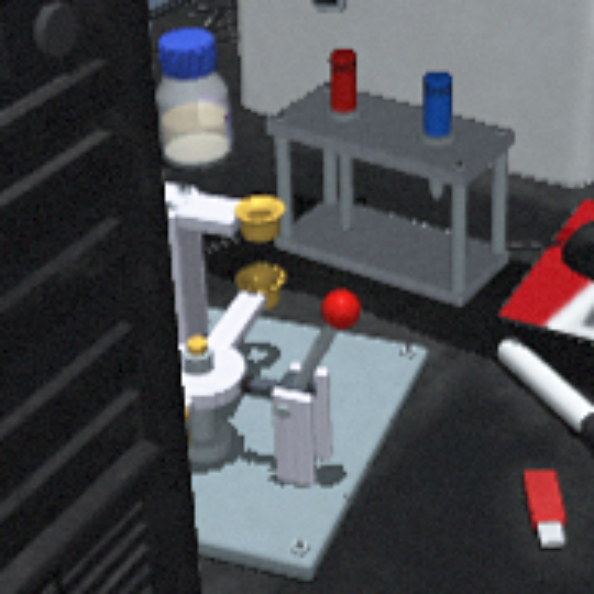

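View pics/t5.png

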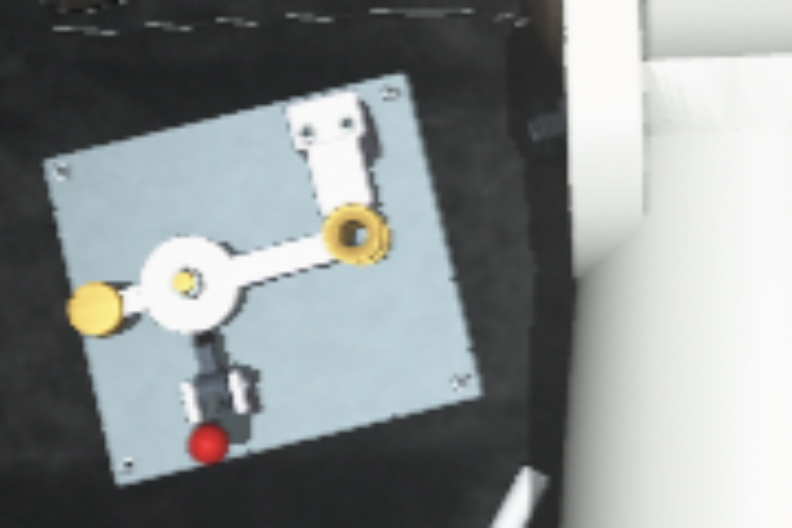

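Emit:
send_rows:
  moves: [0.4,26,0.6,0.4,0,0.4,25,0,0,0,0.4,25,0,0,0,0.4,0,0,0,0,0.7,0,0,0,0]
  force: 40

```text
t: 10.85
position: [0.5865, 0.0273, 0.2805]
ee_rot: [-0.086, 0.702, 0.086, 0.702]
contact_force: [0.0, 0.7, 0.6]
gripper_width: 0.0382
```

Emit:
send_rows:
  moves: [1,0,0,0,0,1,0,0,0,0,1,0,0,0,0,1,0,0,0,0]

```text
t: 11.25
position: [0.5871, 0.0267, 0.2817]
ee_rot: [-0.085, 0.701, 0.086, 0.703]
contact_force: [-1.5, 1.7, 7.2]
gripper_width: 0.0169
```

Run:
```python
from h import *
st([.587,.0257,.279])
```

```text
11.25 pos [0.5871 0.0267 0.2817] x [ 0.003  0.001 -1.   ] yang 103.9 F [-1.5  1.7  7.2] w 0.0169 q [ 0.05  0.16  0.02  1.43  0.   -0.2 ]
d tool mm [ 2.7 -1.  -0.4]
```

Emit:
send_rows:
  moves: [1,-10,0,0,0,1,-25,0,0,0,1,-30,0,0,0,1,-30,0,0,0,1,-25,0,0,0]

```text
t: 11.75
position: [0.5867, 0.0264, 0.4024]
ee_rot: [-0.086, 0.701, 0.085, 0.702]
contact_force: [1.7, -0.5, -1.5]
gripper_width: 0.0169
```

Emit:
send_rows:
  moves: [1,-12,0,0,0,1,0,0,0,0,1,0,0,0,0]

```text
t: 12.05
position: [0.5869, 0.0265, 0.4108]
ee_rot: [-0.085, 0.702, 0.085, 0.702]
contact_force: [-0.3, 0.5, -1.7]
gripper_width: 0.0167
```

Run:
```python
from h import *
st([.541,.179,.41])
for n in("side","top"):
    im=robot.get_image(n); cv2.imwrite(f"pics/{n}6.png",im[:,:,::-1])
    print(n,blobs(im,'red'))
im=cv2.imread("pics/side6.png");cv2.imwrite("pics/s6.png",cv2.resize(im[130:310,210:390],None,fx=3.3,fy=3.3))
```

```text
12.05 pos [0.5869 0.0265 0.4108] x [-0.001 -0.    -1.   ] yang 103.88 F [-0.3  0.5 -1.7] w 0.0167 q [ 0.05  0.18  0.29  1.68 -0.   -0.2 ]
d tool mm [  0.9 159.1  -8. ]
side [(array([171.7, 176.3]), [113, 150, 126, 53, 819]), (array([378.6, 271.5]), [361, 251, 48, 38, 448]), (array([433.9, 283.6]), [406, 261, 52, 45, 1199]), (array([312.8, 283. ]), [307, 277, 12, 13, 117]), (array([374.4, 340.1]), [369, 332, 12, 18, 162]), (array([254. , 460.4]), [239, 441, 30, 39, 154])]
top [(array([593.7,  82.6]), [590, 78, 8, 10, 53]), (array([231.9, 290.5]), [228, 287, 9, 8, 56]), (array([260. , 331.4]), [252, 325, 17, 14, 123]), (array([ 29.5, 337.5]), [0, 332, 60, 13, 459])]
```

View pics/s6.png

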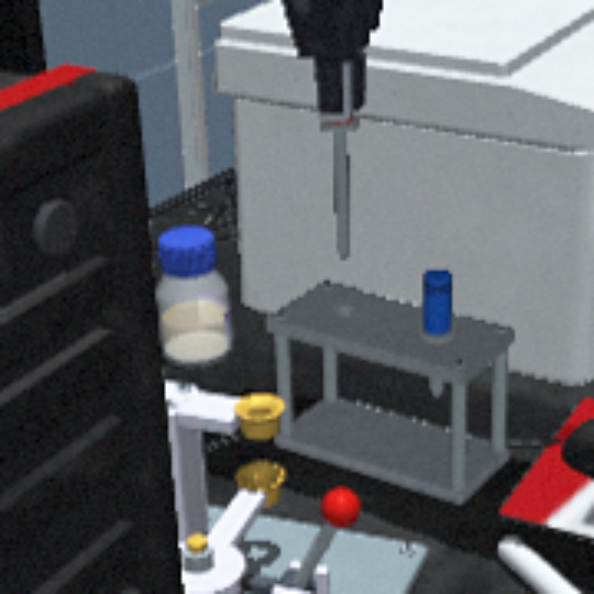

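Emit:
send_rows:
  moves: [1,0,22,-1,0,1,0,34,-2,0,1,0,40,-2,0,1,0,38,-2,0,1,0,25,-1,0]

```text
t: 12.65
position: [0.54, 0.1809, 0.4105]
ee_rot: [-0.086, 0.703, 0.086, 0.701]
contact_force: [1.0, -0.2, -0.6]
gripper_width: 0.0169
```

Emit:
send_rows:
  moves: [1,0,0,0,0,1,0,0,0,0,1,0,0,0,0]

```text
t: 12.95
position: [0.5411, 0.1783, 0.4112]
ee_rot: [-0.085, 0.702, 0.085, 0.702]
contact_force: [-0.2, -0.1, -1.0]
gripper_width: 0.017
```

Run:
```python
from h import *
st([.541,.179,.41])
p=robot.get_obs()["position"];print("exp tip",proj("side",p-[0,0,.2717]),"exp collar",proj("side",p-[0,0,.1797]))
print("before: exp tip",proj("side",[.5869,.0265,.1391]))
im=robot.get_image("side");cv2.imwrite("pics/s7.png",cv2.resize(im[200:300,240:340,::-1],None,fx=6,fy=6,interpolation=2))
im=robot.get_image("top");cv2.imwrite("pics/t7.png",cv2.resize(im[190:310,185:365,::-1],None,fx=4.4,fy=4.4))
```

```text
12.95 pos [0.5411 0.1783 0.4112] x [-0.001 -0.001 -1.   ] yang 103.85 F [-0.2 -0.1 -1. ] w 0.017 q [ 0.32  0.14  0.24  1.68 -0.    0.08]
d tool mm [1.2 0.7 0. ]
exp tip [289.06235267 240.73723535] exp collar [286.46542848 194.99946198]
before: exp tip [314.41333278 207.75129845]
```

View pics/s7.png

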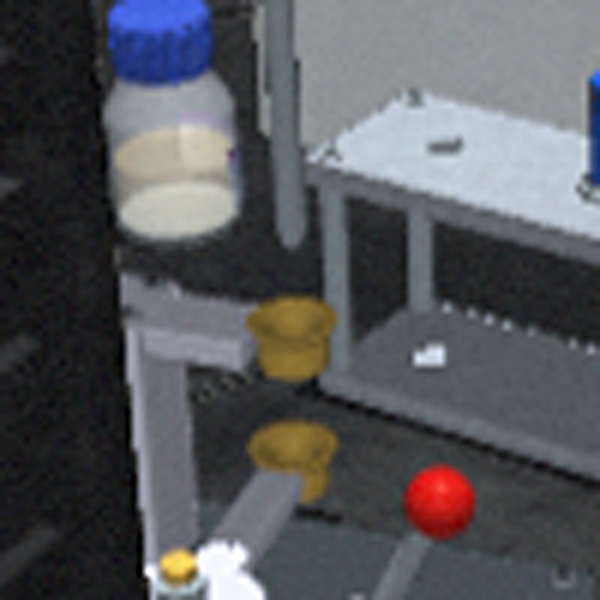

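View pics/t7.png

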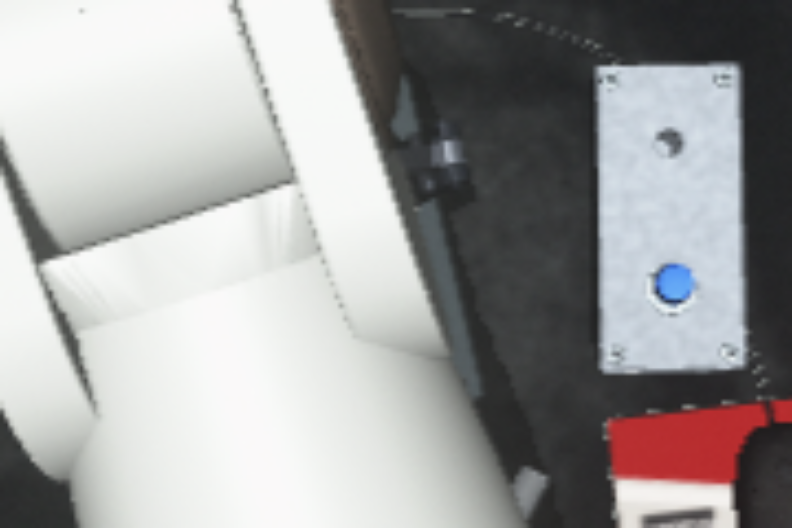

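Run:
```python
from h import *
p=robot.get_obs()["position"]
b=np.array([p[0],p[1],.115])
print("tip at mouth",proj("side",b))
J=np.stack([(proj("side",b+e)-proj("side",b)) for e in np.eye(3)[:2]*.001],1);print(J)
im=cv2.imread("pics/s7.png")
im=robot.get_image("side")
h=cv2.cvtColor(im,cv2.COLOR_RGB2HSV);m=((abs(h[...,0].astype(int)-22)<10)&(h[...,1]>110)&(h[...,2]>60)).astype(np.uint8)
for r in range(246,290):
    c=np.where(m[r,275:302])[0]+275
    if len(c): print(r,c.min(),c.max(),len(c))
# predicted rim rows/cols for circle r 11.5
for z,cx in((.115,b),(.068,np.array([b[0],b[1],.068]))):
    q=np.array([proj("side",cx+.0115*np.array([np.cos(a),np.sin(a),0])) for a in np.linspace(0,6.28,60)]);print(q.min(0),q.max(0))
```

```text
tip at mouth [289.74472558 252.04643307]
[[-0.42093355 -0.31743196]
 [-0.13622262  0.2203668 ]]
249 286 291 6
250 284 293 10
251 283 294 12
252 282 295 14
253 281 295 15
254 282 294 13
255 282 294 13
256 283 294 12
257 283 294 12
258 283 294 12
259 283 294 12
260 283 293 11
261 284 293 10
262 284 292 9
270 286 290 5
271 284 293 10
272 282 295 14
273 282 295 14
274 281 295 15
275 281 295 15
276 282 294 13
277 283 294 12
278 290 294 5
279 291 294 4
280 291 294 4
281 291 293 3
282 291 293 3
[283.67870021 249.10732201] [295.79756451 255.06035085]
[285.02506532 269.96689726] [296.83814969 276.25877368]
```

Emit:
send_rows:
  moves: [1,0,2,0.5,0,1,8,0,0,0,1,8,0,0,0,1,5,0,0,0,1,0,0,0,0]

```text
t: 13.6
position: [0.5408, 0.181, 0.3894]
ee_rot: [-0.086, 0.703, 0.085, 0.701]
contact_force: [0.0, 0.1, -1.3]
gripper_width: 0.0174
```

Run:
```python
from h import *
st()
im=robot.get_image("side");cv2.imwrite("pics/s8.png",cv2.resize(im[200:300,240:340,::-1],None,fx=6,fy=6,interpolation=2))
```

```text
13.6 pos [0.5408 0.181  0.3894] x [-0.002 -0.001 -1.   ] yang 103.88 F [ 0.   0.1 -1.3] w 0.0174 q [ 0.32  0.13  0.2   1.64 -0.    0.08]
```

View pics/s8.png

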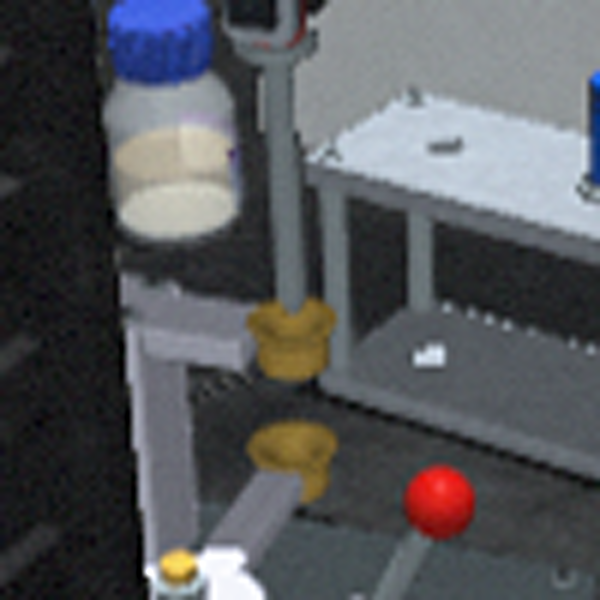

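Emit:
send_rows:
  moves: [1,4,-0.7,0,0,1,4,0,0,0,1,4,0,0,0,1,4,0,0,0,1,0,0,0,0]

```text
t: 14.15
position: [0.541, 0.1803, 0.374]
ee_rot: [-0.086, 0.702, 0.085, 0.702]
contact_force: [0.7, -0.2, -1.0]
gripper_width: 0.0168
```

Run:
```python
from h import *
st()
im=robot.get_image("side");cv2.imwrite("pics/s9.png",cv2.resize(im[200:300,240:340,::-1],None,fx=6,fy=6,interpolation=2))
```

```text
14.15 pos [0.541  0.1803 0.374 ] x [-0.001 -0.    -1.   ] yang 103.89 F [ 0.7 -0.2 -1. ] w 0.0168 q [0.32 0.13 0.16 1.6  0.   0.08]
```

View pics/s9.png

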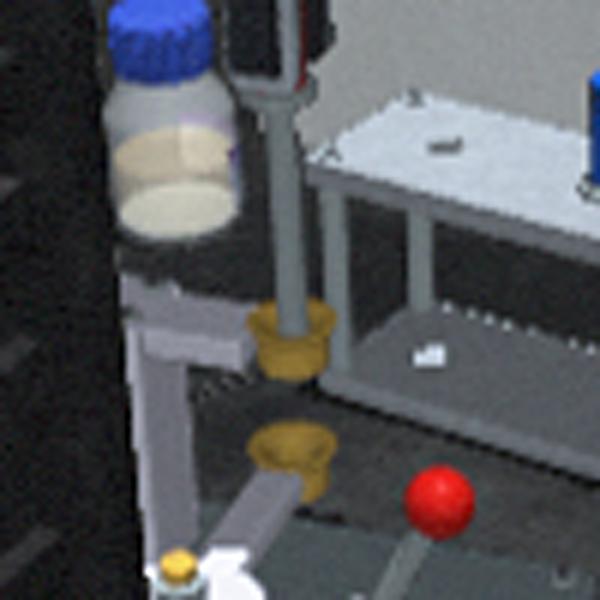

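Emit:
send_rows:
  moves: [1,5,0,0,0,1,6,0,0,0,1,6,0,0,0,1,6,0,0,0,1,5,0,0,0]

```text
t: 14.7
position: [0.541, 0.1803, 0.346]
ee_rot: [-0.086, 0.702, 0.085, 0.702]
contact_force: [0.4, 0.1, -1.5]
gripper_width: 0.0172
```

Run:
```python
from h import *
st()
im=robot.get_image("side");cv2.imwrite("pics/s10.png",cv2.resize(im[200:300,240:340,::-1],None,fx=6,fy=6,interpolation=2))
```

```text
14.7 pos [0.541  0.1803 0.346 ] x [-0.001 -0.    -1.   ] yang 103.89 F [ 0.4  0.1 -1.5] w 0.0172 q [ 0.32  0.12  0.1   1.55 -0.    0.08]
```

View pics/s10.png

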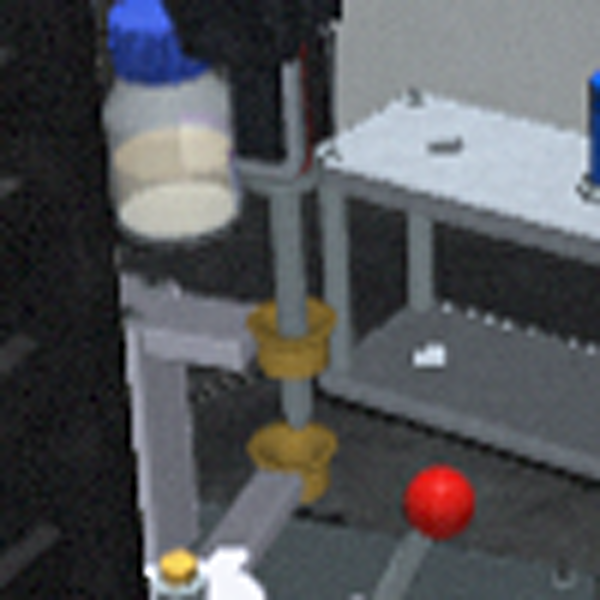

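Emit:
send_rows:
  moves: [1,4,0,0.4,0,1,4,0,0,0,1,4,0,0,0,1,2,0,0,0,1,0,0,0,0]

```text
t: 15.25
position: [0.5415, 0.1804, 0.3324]
ee_rot: [-0.086, 0.702, 0.085, 0.702]
contact_force: [0.1, 0.3, 0.1]
gripper_width: 0.0172
```

Run:
```python
from h import *
st()
im=robot.get_image("side");cv2.imwrite("pics/s11.png",cv2.resize(im[200:300,240:340,::-1],None,fx=6,fy=6,interpolation=2))
```

```text
15.25 pos [0.5415 0.1804 0.3324] x [-0. -0. -1.] yang 103.89 F [0.1 0.3 0.1] w 0.0172 q [ 0.32  0.12  0.07  1.52 -0.    0.08]
```

View pics/s11.png

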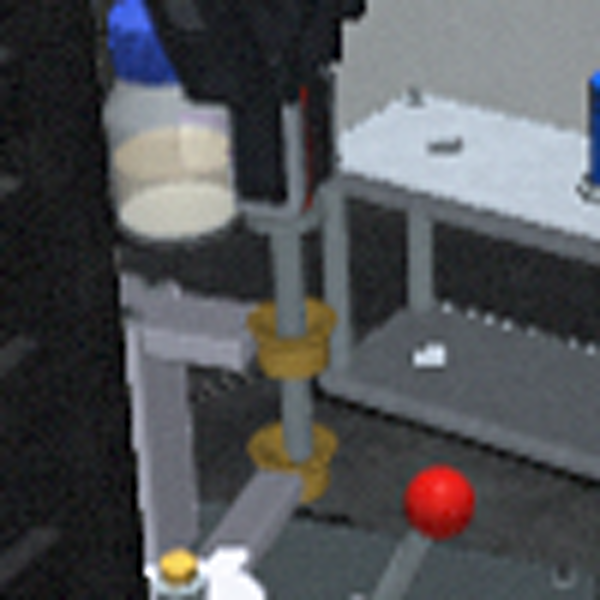

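Emit:
send_rows:
  moves: [1,2,0,0.3,0,1,2,0,0,0,1,2,0,0,0,1,0,0,0,0]

```text
t: 15.7
position: [0.5418, 0.1805, 0.3264]
ee_rot: [-0.085, 0.702, 0.085, 0.702]
contact_force: [-0.6, 0.5, -0.7]
gripper_width: 0.0167
```

Run:
```python
from h import *
st()
```

```text
15.7 pos [0.5418 0.1805 0.3264] x [-0. -0. -1.] yang 103.89 F [-0.6  0.5 -0.7] w 0.0167 q [0.32 0.12 0.06 1.51 0.   0.08]
```

Emit:
send_rows:
  moves: [1,4,0,0,0,1,4,0,0,0,1,4,0,0,0,1,4,0,0,0,1,3,0,0,0]

```text
t: 16.2
position: [0.5418, 0.1805, 0.3073]
ee_rot: [-0.085, 0.702, 0.085, 0.702]
contact_force: [-0.5, 0.0, -0.2]
gripper_width: 0.0164
```

Emit:
send_rows:
  moves: [1,0,0,0,0,1,0,0,0,0]

```text
t: 16.4
position: [0.5418, 0.1805, 0.3077]
ee_rot: [-0.085, 0.702, 0.085, 0.702]
contact_force: [-0.4, 0.8, -1.7]
gripper_width: 0.0172
```

Run:
```python
from h import *
st()
p=robot.get_obs()["position"]
im=robot.get_image("side");cv2.imwrite("pics/s12.png",cv2.resize(im[200:300,240:340,::-1],None,fx=6,fy=6,interpolation=2))
print("exp tip",(proj("side",p-[0,0,.2717])-[240,200])*6,"collar under",(proj("side",p-[0,0,.1817])-[240,200])*6, blobs(im,'red'))
```

```text
16.4 pos [0.5418 0.1805 0.3077] x [-0. -0. -1.] yang 103.88 F [-0.4  0.8 -1.7] w 0.0172 q [ 0.32  0.12  0.03  1.48 -0.    0.08]
exp tip [304.51568437 523.70327653] collar under [290.64609558 284.44962307] [(array([171.7, 176.3]), [113, 150, 126, 53, 825]), (array([378.6, 271.5]), [361, 251, 48, 38, 443]), (array([433.9, 283.6]), [406, 261, 51, 45, 1199]), (array([312.8, 283.3]), [307, 278, 12, 12, 111]), (array([374.3, 340.2]), [369, 332, 13, 18, 160]), (array([253.9, 460.5]), [239, 441, 30, 39, 154])]
```

View pics/s12.png

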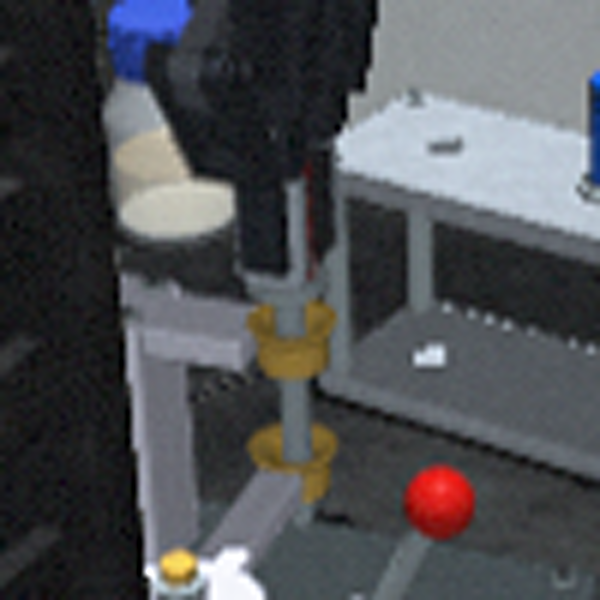

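```bash
python3 -c "
from h import *
print(robot.close_job())"
```

```text
the job is handed in; nothing more can be done
None
```

The job is handed in at about 16.5 s of the 56 s allowed. The red pin is threaded through both bushings and still held in the gripper.

- **Lever and beam:** I pinched the red knob and threw the lever fully over. I waited about 2.5 s, and two pictures then showed the beam at rest. I then pulled the lever fully back. The knob sat at its original pixel position again, about (312.8, 283.3), so the lever is back at its arrested stop.
- **Pin:** I took the long red-headed pin from the stand and lowered it through the guide bushing and the beam's bushing. Contact forces stayed under 2 N.
- **Last picture:** The tip shows below the beam's bushing at the expected pixel. From the arm pose it stands about 16 mm out, with the collar about 11 mm above the guide bushing.
- **Left alone:** I did not touch the blue pin or anything else.

Two checks disagreed slightly. The side view suggested the beam's bushing may sit 1 to 2 mm toward the back of its exact centre, which is near the limit of what those pixels can show. The estimates of the guide bushing position also differed by about 2 mm, so I lined up on the tip relative to the mouth in the side view. The pin went through without binding.

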